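Shut the glass food box and latch its front clip

ROBOT

A 7-joint arm with a two-finger parallel gripper is mounted at the origin on a cart in front of the work surface, level with it; the furniture and walls round the work are solid. World frame = base frame: x ahead of the robot, y to its left, z up, the work surface at z = 0. Lengths are in m, angles in rad, forces in N, time in s.
With the tool pointing down it reaches from about 0.425 to 0.925 m from the base axis. Payload 6.8 kg.
Tool frame: the origin (TCP) lies at the very end of the fingers, on their centre line; the grasp point (between the pads) lies 19 mm behind it; z points along the fingers, y is the line along which they close (so a half turn about z gives the same grasp; the last joint's range is limited). The gripper opens to 85 mm and grips with 20 to 120 N. Pads are 22 mm wide; open, the fingers measure 114 mm over their backs; the gripper's body (76 mm by 85 mm) begins 54 mm behind the grasp point. The pads swing forward as they close: fully open they stand 13 mm farther back than shut.
Start: joints at [1.076, 0.477, 0.022, 1.555, -0.011, 1.109, -0.083], TCP at [0.255, -0.625, 0.231] pointing down, gripper open.
Joint ranges: [-2.96, 2.96], [-0.34, 2.1], [-1.41, 1.46], [0.24, 2.44], [-1.37, 4.51], [0.17, 1.92], [-2.96, 2.96]. Speed limits (rad/s): [2.39, 2.39, 3.14, 3.14, 3.14, 3.14, 3.14].

INTERFACE

Orientations are given as a unit quaternion [w, x, y, z].
In Python, from station import monitor, eyes, bot gives the robot as it stands.
- The arm moves only by the tool hand_motion, called after "Call:" as name(argument=value, ...) on one line, values as JSON. Schema: {"type":"object","properties":{"moves":{"type":"array","items":{"type":"array","prefixItems":[{"type":"array","items":{"type":"number"},"minItems":3,"maxItems":3},{"type":"number"},{"type":"number"}],"minItems":3,"maxItems":3},"minItems":1,"maxItems":20},"grip_n":{"type":"number"},"only":{"type":"string"},"quiet":{"type":"boolean"},"lines":{"type":"string"}},"required":["moves"],"additionalProperties":false}. moves is a list of rows, 1 to 20 of them, each written [[dx, dy, dz], turn, opening]: dx, dy, dz in shares of the most that a row can go, 1 being 50 mm, then a turn about the tool's z in normalised numbers (1 is 2 pi rad), then the opening from 0.0 (shut) to 1.0 (fully open); each row shifts and turns the commanded pose from where the row before left it, along the tool's axes as they then stand; what a row does not reach is not made up. A row lasts 1/10 s, in which the tool goes at most 0.05 m and 0.15 rad, less where a joint would pass 70% of its speed; a pose out of reach is approached as far as the arm can. The fingers move at their own pace and stop on an object; grip_n is the grip in N (left out, the last holds). Time passes only in rows, so rows that do not move let the fingers close. The tool returns the time, the measured TCP pose, the force, the opening and the grip force at its end. only (a regular expression) keeps the lines of the reply that match it, lines (a string "A,B") keeps lines A to B, and quiet returns only ok. A shift or turn number past 1, either way, is cut back to 1. Input that does not fit is refused with a message, and nothing moves.
- monitor.get_obs(): the state, without advancing time (a new reading comes with each control period).
- eyes.read_camera(name): name is "scene" or "top" or "wrist"; returns the picture (400x640x3 uint8, blue, green, red); there is no depth.
- eyes.camera_info(name): a dict with "vertical_fov" (degrees; the focal length in pixels is half the picture's height over the tangent of half this angle, whatever the lens; pixels are square), "cx", "cy" (the principal point, pixels), "view" (4x4, takes a point from world to camera coordinates); the wrist camera has in their place "hand_eye" (4x4, takes a point from camera to tool coordinates, whose origin is the TCP and whose axes are the flange's). Camera axes: x right, y up, looking along -z (the intrinsics and any distortion apply to the point x, -y, -z); pixel columns grow to the right and rows downward; lengths in m; the calibration is good to about 2 mm. A picture is of the moment at which its call begins: read the wrist's pose just before it. camera_info takes no time and is no camera call.
- bot.hand_in(): hands the job in; it is judged then, once.
The state is a dict: "t": time; "q": joint angles; "joint_vel": joint speeds; "joint_torque": joint torques, N m; "eef_pos": TCP position; "tool_rot": TCP orientation; "contact_force": force on the tool from outside, world axes, zero at the start; "torque": the same for the moment, N m; "gripper_width": opening from 0.0 (shut) to 1.0 (fully open); "grasp_force": force on a finger pad.
Only numpy, scipy, OpenCV 4.12 (cv2) and the standard library are available. Lean on these libraries where they do the work, as an engineer would, in place of code of your own. Each camera call takes 0.05 s, during which the arm holds its last target. There are 200 camera calls.

TASK

Put the cut lemon away for the fridge: with the fingertips push the grey lid of the glass food box shut until it lies flat on the rim, then push the clip on the lid's front edge down and in until it is fully latched against the front of the box. Push gently and leave the box standing where it is: do not grip, lift or shove it along, and leave the things round it alone.

Things in the scene. Friction and masses are not known exactly. Their poses are not given: they have to be found in the camera images.
- food_box: Loose glass food box, about 0.6 kg, two lemon halves inside (lower than the rim). Origin: centre of its underside; z up, its front (clip side) faces its own -x, lid hinge at its +x end. Glass 165 along x, 112 along y, rim at z 58 mm; grey lid 175 x 122 mm, 8 thick, on top.
- food_box_lid (a joint): Lid hinge, rad: 0 = shut flat on the rim (lid top at z 66 mm above the counter), grows as the lid swings up; stops at 0 and 1.75. The axis runs along the box's y through point box_hinge. Stiff hinge (0.1 N m): the lid stays wherever it is left; about 1 N near its front edge moves it.
- box_hinge (a point): Middle of the lid's hinge line on the box: box frame x +87.5, y 0, z 58 mm. The lid's outer (upper) face lies 8 mm from this line; the lid's front edge is 175 mm from it.
- lid_front (a point): Middle of the front edge of the lid's outer (upper) face, where the clip is hinged; it swings with the lid.
- clip (a joint): Clip hinge, rad: 0 = latched, the clip hangs straight down in front of the glass with a small glass rib in its window; grows as it swings out and up (1.57 = sticks straight out in the plane of the lid); stops at 0 and 1.75. Stays where it is left (0.015 N m): under 1 N at its lip moves it.
- clip_lip (a point): Middle of the clip's lower finger lip. The clip is a grey flap 46 wide, 34 long, 3.5 thick with a window, on the lid's front edge: its hinge line lies along the box's y, with the lid shut at box frame x -89.5, z 61.5 mm. Latched, the lip is at box frame x -91.5, z 27.5 mm; its outer face is at x -94.5.
- board: Wooden chopping board, 210 x 300 x 22 mm, left of the box; leave alone. Origin: centre of its underside.
- lemon: Whole yellow lemon on the board, 83 x 58 x 58 mm; leave alone. Origin: centre of its underside.
- fork: Steel fork, 205 x 28 x 16 mm, lying on the front of the board; leave alone. Origin: centre of its underside.
- glass: Drinking glass, 81 mm wide, 92 tall, behind and left of the box; leave alone. Origin: centre of its underside.
- mug_1: White spotted mug, 82 x 114 x 91 mm, behind the box; leave alone. Origin: centre of its underside.
- tin: Flat fish tin, 63 x 105 x 25 mm, behind and right of the box; leave alone. Origin: centre of its underside.

How it is judged:
On the way, in this order (a step that is already met when the one before it is completed fails the run):
1. the lid is shut (hinge under 0.03 rad) while the clip is still open (value of joint food_box_lid below 0.03 rad and value of joint clip above 0.4 rad), for 0.2 s.
2. the clip is latched (under 0.12 rad) with the lid shut (value of joint food_box_lid below 0.03 rad and value of joint clip below 0.12 rad), for 0.2 s.
At the end, for the whole second after the job is handed in: The lid is shut (within 0.03 rad), the clip is latched (within 0.12 rad), and the box stands level and still on the counter, within 30 mm of where it stood (all of step 2 and height (world z) of food_box below 0.006 m and angle between food_box's own z axis and vertical below 0.05 rad and distance of food_box from where it was at the start of the episode below 0.03 m and linear speed of food_box below 0.01 m/s); the robot touches nothing.
It fails at once if the food box is lifted or tipped (height (world z) of food_box above 0.012 m or angle between food_box's own z axis and vertical above 0.12 rad).
It fails at once if the food box is shoved more than 30 mm (distance of food_box from where it was at the start of the episode above 0.03 m).
It fails at once if the fingers squeeze or press the food box with more than 60 N (contact force between the fingers and food_box above 60 N).
It fails at once if the mug, glass, tin, whole lemon, fork or chopping board is moved more than 30 mm (distance of any of mug_1, glass, tin, lemon, fork, board from where it was at the start of the episode above 0.03 m).
It also fails if it takes over 45 s, if anything falls off the work surface, if the arm or the gripper's body presses on something with over 40 N, if the wrist force passes 120 N, or if a joint passes its speed limit or range.

## Working session

There is one attempt and no reset: what is moved stays moved. The work goes in short steps, Python scripts to look and compute and a tool call to move; the robot and the scene stay as the last step left them, time stands still between calls to the robot, and variables do not carry over. Pictures are saved under pics/ and viewed, at most 10 in all, crops included, and the job is handed in when it is done.

```bash
mkdir -p pics; ls; python3 - <<'E'
from station import monitor, eyes, bot
import cv2,numpy as np
np.set_printoptions(precision=4,suppress=True)
o=monitor.get_obs();print(o)
for n in("scene","top"):
    cv2.imwrite(f"pics/{n}0.png",eyes.read_camera(n));
for n in("scene","top","wrist"): print(n,eyes.camera_info(n))
E
```

```text
pics
{'t': 0.0, 'q': array([ 1.0759,  0.4778,  0.0223,  1.5565, -0.0115,  1.1093, -0.0831]), 'joint_vel': array([-0.0003, -0.0036, -0.0005,  0.    , -0.0021,  0.0001,  0.0012]), 'joint_torque': array([  0.0001, -59.6459,   1.6082, -28.1192,   0.0125,   0.0095,
         0.    ]), 'eef_pos': array([ 0.2544, -0.6246,  0.2303]), 'tool_rot': array([-0.0009,  0.9813,  0.1922, -0.0002]), 'contact_force': array([-0.8487, -0.7104,  0.7121]), 'torque': array([0.0041, 0.0213, 0.0272]), 'grasp_force': 0.0, 'gripper_width': 1.002390217433392}
scene {'vertical_fov': 50.57589383411721, 'cx': 318.4731969905696, 'cy': 198.11550740961425, 'view': array([[ 0.8496, -0.5272,  0.0124, -0.5101],
       [ 0.38  ,  0.6283,  0.6789, -0.3314],
       [-0.3657, -0.5721,  0.7341, -0.7624],
       [ 0.    ,  0.    ,  0.    ,  1.    ]])}
top {'vertical_fov': 54.74030272919462, 'cx': 333.9155592579351, 'cy': 203.1068314773647, 'view': array([[-0.0263, -0.9996,  0.011 ,  0.0805],
       [ 0.9968, -0.0254,  0.0762, -0.6271],
       [-0.0759,  0.0129,  0.997 , -1.1113],
       [ 0.    ,  0.    ,  0.    ,  1.    ]])}
wrist {'vertical_fov': 65.12123809039251, 'cx': 324.8066160685935, 'cy': 199.60517529601148, 'hand_eye': array([[ 0.0013,  0.9519,  0.3064,  0.0795],
       [ 1.    , -0.0011, -0.0009, -0.0003],
       [-0.0005,  0.3064, -0.9519, -0.1419],
       [ 0.    ,  0.    ,  0.    ,  1.    ]])}
```

View pics/scene0.png

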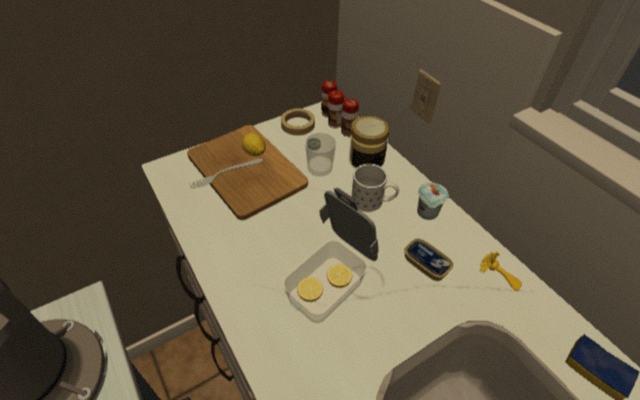

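View pics/top0.png

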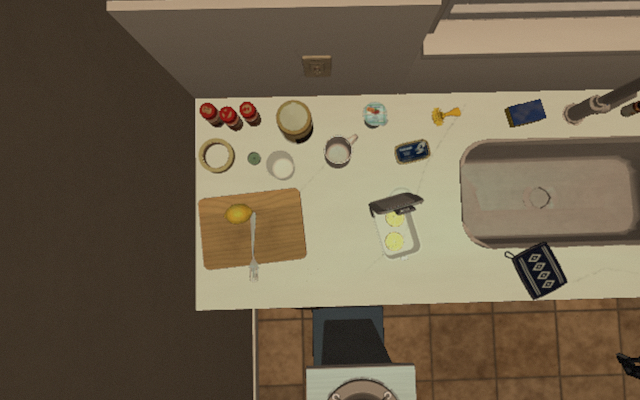

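The scene view shows the glass box at about (327,282), with the lid standing nearly upright at (350,222). The mug is behind it at (370,187) and the tin at (428,258). In the top view the box spans about (380–420, 195–258), front edge downward toward the robot. I'll enlarge both.

```bash
python3 - <<'E'
import cv2,numpy as np
a=cv2.imread("pics/scene0.png")[175:325,270:400]; b=cv2.imread("pics/top0.png")[180:268,355:435]
a=cv2.resize(a,None,fx=4,fy=4,interpolation=2)[:600]
b=cv2.resize(b,None,fx=6,fy=6,interpolation=2)
cv2.imwrite("pics/s1.png",cv2.convertScaleAbs(a,alpha=1.4));cv2.imwrite("pics/t1.png",b)
E
```

```text
(no output)
```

View pics/s1.png

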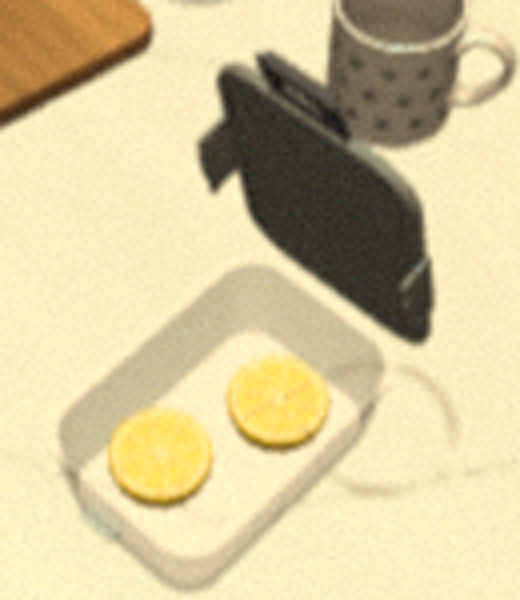

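View pics/t1.png

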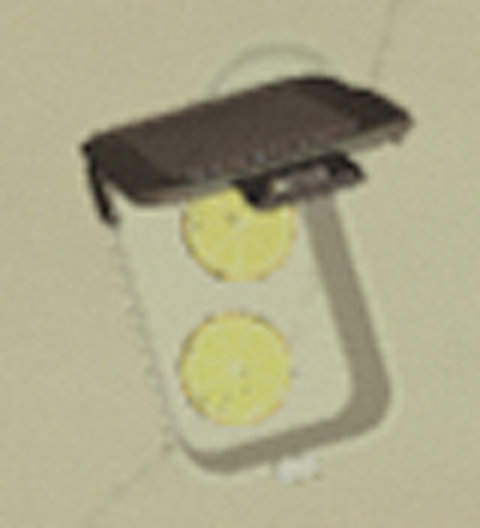

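Scene crop: the lid underside has corners at about (225,70), (415,195), (425,335) and (260,215), and the clip sticks out past the top edge at (300,90). Top crop: the lid's outer face spans (85,150) to (412,120), the clip is at (305,180), the box front edge runs roughly (220,472)–(385,410), and the rib is at (297,467). I'll fit a box, lid and clip model to the dark silhouettes in both views.

```bash
cat > fit.py <<'E'
import cv2,numpy as np
from scipy.optimize import differential_evolution
S=4
def proj(ci,P):
    V=ci["view"];p=P@V[:3,:3].T+V[:3,3];f=200/np.tan(np.radians(ci["vertical_fov"]/2))
    return np.c_[ci["cx"]+f*p[:,0]/-p[:,2],ci["cy"]+f*p[:,1]/p[:,2]]
def frame(p): c,s=np.cos(p[2]),np.sin(p[2]);return np.array([[c,-s,0],[s,c,0],[0,0,1]]),np.array([p[0],p[1],0])
def parts(p):
    th,ph=p[3],p[4];d=np.array([-np.cos(th),0,np.sin(th)]);n=np.array([np.sin(th),0,np.cos(th)]);y=np.array([0,1.,0]);h=np.array([.0875,0,.058])
    R,t=frame(p);a=np.linspace(0,2*np.pi,40)
    sg=lambda v:np.sign(v)*np.abs(v)**.35
    rr=.0875+.0875*sg(np.cos(a));yy=.061*sg(np.sin(a))
    lid=np.array([h+r*d+w*y+k*n for k in(0,.008) for r,w in zip(rr,yy)])
    c=-np.cos(ph)*n+np.sin(ph)*d;e=np.cos(ph)*d+np.sin(ph)*n;ch=h+.177*d+.0035*n
    clip=np.array([ch+l*c+w*y+k*e for l in(0,.036) for w in(-.023,.023) for k in(-.0,.0035)])
    rim=np.array([[x,w,.058] for x,w in((-.0825,-.056),(-.0825,.056),(.0825,.056),(.0825,-.056))])
    return [q@R.T+t for q in(lid,clip,rim)]
def sil(ci,p,off,shape):
    m=np.zeros(shape,np.uint8)
    for q in parts(p)[:2]:
        u=(proj(ci,q)-off+.5)*S;cv2.fillConvexPoly(m,cv2.convexHull(np.round(u).astype(np.int32)),1)
    return m
E
python3 - <<'E'
from fit import *
from station import eyes
V=[]
for n,(x0,y0,x1,y1) in dict(scene=(315,180,385,262),top=(362,185,430,220)).items():
    im=cv2.imread(f"pics/{n}0.png")[y0:y1,x0:x1];im=cv2.resize(im,None,fx=S,fy=S,interpolation=2)
    m=(cv2.GaussianBlur(im,(0,0),2).max(2)<(105 if n=="scene" else 115)).astype(np.uint8)
    if n=="scene": m[:22*S,38*S:]=0; m[:30*S,52*S:]=0   # mug
    k,l,st,_=cv2.connectedComponentsWithStats(m);m=(l==1+st[1:,4].argmax()).astype(np.uint8)
    V.append((n,eyes.camera_info(n),m,np.array([x0,y0]),im))
def cost(p):
    return sum(1-(s&m).sum()/(s|m).sum() for n,ci,m,o,_ in V for s in[sil(ci,p,o,m.shape)])
r=differential_evolution(cost,[(.5,.75),(-.2,.1),(-.1,.6),(.8,1.7),(.4,1.75)],seed=1,popsize=20,maxiter=80,tol=1e-4)
print(r.x,r.fun);np.save("p.npy",r.x)
W=[]
for n,ci,m,o,im in V:
    x0,y0,x1,y1=(312,178,392,328) if n=="top0" else (0,0,0,0)
    full=cv2.imread(f"pics/{n}0.png");a,b=(270,175) if n=="scene" else (355,180)
    w=cv2.resize(full[b:b+145,a:a+130] if n=="scene" else full[b:b+88,a:a+80],None,fx=4,fy=4,interpolation=2)
    for q,c in zip(parts(r.x),((0,0,255),(255,0,0),(0,200,0))):
        cv2.polylines(w,[cv2.convexHull(np.round((proj(ci,q)-(a,b)+.5)*4).astype(np.int32))],True,c,1)
    mm=np.zeros(w.shape[:2],np.uint8);dx,dy=(o-(a,b))*4;mm[dy:dy+m.shape[0],dx:dx+m.shape[1]]=m[:w.shape[0]-dy,:w.shape[1]-dx]
    cv2.drawContours(w,cv2.findContours(mm,0,2)[0],-1,(0,255,255),1)
    W.append(cv2.copyMakeBorder(w,0,580-w.shape[0],0,0,0))
cv2.imwrite("pics/fit.png",cv2.hconcat(W)[:, :800]);print(cv2.hconcat(W).shape)
E
```

```text
[ 0.54672726 -0.10815153  0.25352521  1.38010954  1.24577118] 0.24393862979120917
(580, 840, 3)
```

View pics/fit.png

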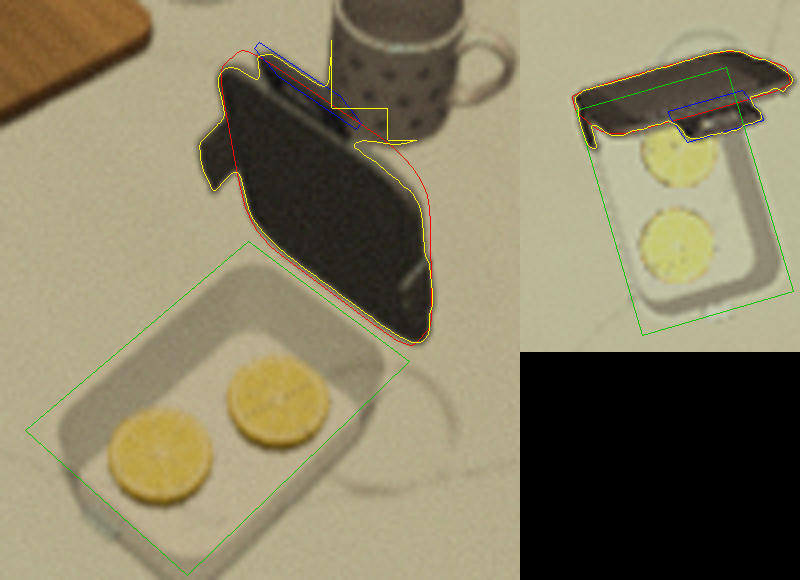

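The top view fits well, but the scene view is about 5 mm off. That's enough to move on, so I'll go above the box with the fingers closed and refine with the wrist camera.

Careful with the scale: shifts go in shares of 50 mm and turns go in shares of 2 pi rad. That gives: -0.035 m is -0.7, 0.029 m is 0.58, 0.13 rad is 0.0207.

Call:
hand_motion(moves=[[[0, 0, -0.7], 0, 0], [[0, 0, -0.7], 0, 0], [[0.58, -0.46, 0], 0, 0], [[0.58, -0.46, 0], 0, 0], [[0.58, -0.46, 0], 0, 0], [[0.58, -0.46, 0], 0, 0], [[0.58, -0.46, 0], 0, 0], [[0.58, -0.46, 0], 0, 0], [[0.58, -0.46, 0], 0, 0], [[0.58, -0.46, 0], 0, 0], [[0.58, -0.46, 0], 0, 0], [[0.58, -0.46, 0], 0, 0], [[0.58, -0.46, 0], 0, 0], [[0.58, -0.46, 0], 0, 0], [[0.58, -0.46, 0], 0, 0], [[0.58, -0.46, 0], 0, 0], [[0.58, -0.46, 0], 0, 0], [[0.58, -0.46, 0], 0, 0], [[0, 0, 0], 0.0207, 0], [[0, 0, 0], 0, 0]], grip_n=30)

```text
t: 2.1
eef_pos: [0.5456, -0.1081, 0.3008]
tool_rot: [-0.0, 0.992, 0.129, -0.0]
contact_force: [0.1, 0.0, -0.1]
gripper_width: -0.005
grasp_force: 0.0
```

```bash
python3 - <<'E'
from station import monitor, eyes
import cv2,numpy as np
o=monitor.get_obs();im=eyes.read_camera("wrist");cv2.imwrite("pics/w1.png",im)
np.savez("w1.npz",p=o["eef_pos"],q=o["tool_rot"]);print(o["eef_pos"],o["tool_rot"],o["contact_force"],o["gripper_width"])
E
```

```text
[ 0.545609   -0.10810772  0.30079679] [-1.62201221e-04  9.91698006e-01  1.28587744e-01 -4.81044915e-04] [ 0.13153631  0.00967296 -0.09760647] -0.004691152975998435
```

View pics/w1.png

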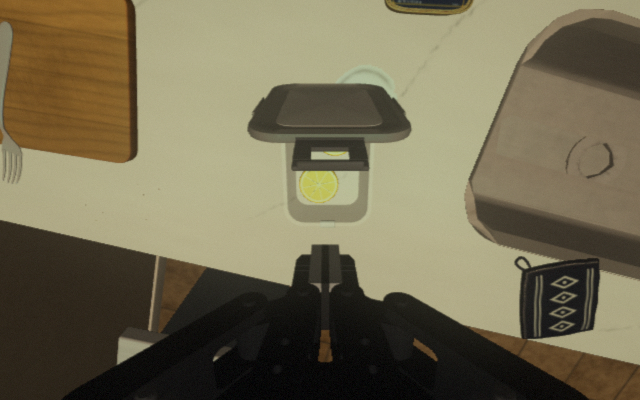

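The wrist view is nearly square with the box. Lid columns run 248–411 with the front edge at row ≈138. The clip spans columns 292–369 with its lip at row ≈168. The box front rim is at row ≈222, columns 286–371. I'll refine the model with these.

```bash
cat >> fit.py <<'E'
def wrist_ci(ci,f):
    from scipy.spatial.transform import Rotation as Ro
    z=np.load(f);q=z["q"];T=np.eye(4);T[:3,:3]=Ro.from_quat(np.r_[q[1:],q[0]]).as_matrix();T[:3,3]=z["p"]
    return dict(ci,view=np.linalg.inv(T@ci["hand_eye"]))
E
python3 - <<'E'
from fit import *
from station import eyes
from scipy.optimize import least_squares
np.set_printoptions(precision=4,suppress=True)
ci=wrist_ci(eyes.camera_info("wrist"),"w1.npz")
sc,tp=eyes.camera_info("scene"),eyes.camera_info("top")
def obs(p):
    R,t=frame(p);th,ph=p[3],p[4];d=np.array([-np.cos(th),0,np.sin(th)]);n=np.array([np.sin(th),0,np.cos(th)]);y=np.array([0,1.,0]);h=np.array([.0875,0,.058])
    W=lambda *a:np.array(a)@R.T+t
    c=-np.cos(ph)*n+np.sin(ph)*d;e=np.cos(ph)*d+np.sin(ph)*n;ch=h+.177*d+.0035*n;lip=ch+.036*c
    u=proj(ci,W(h+.155*d+.061*y+.004*n,h+.155*d-.061*y+.004*n,h+.175*d,lip-.023*y,lip+.023*y,(-.0825,0,.058),(-.04,.056,.058),(-.04,-.056,.058),lip))
    out=[u[0,0]-248,u[1,0]-411,u[2,1]-140,u[3,0]-369,u[4,0]-292,u[8,1]-168.5,u[5,1]-222,u[6,0]-286,u[7,0]-371]
    L=parts(p)[0];a=proj(tp,L);  # top lid silhouette extents
    b=(a-(355,180)+.5)*6
    out+=list((np.r_[b.min(0)-(83,75),b.max(0)-(412,206)])/6)
    a=(proj(sc,L)-(270,175)+.5)*4
    out+=list((np.array([a[:,0].max()-434,a[:,1].max()-343,a[:,1].min()-63])/4))
    return np.array(out)
p=np.load("p.npy");print(obs(p))
r=least_squares(obs,p,loss="soft_l1");print(r.x);print(r.fun);np.save("p2.npy",r.x)
R,t=frame(r.x);o=np.load("w1.npz")["p"];print("TCP in box",(o-t)@R)
E
```

```text
[-6.6741 -0.2827 -3.621  -3.3252 -5.4029  0.2048  4.0147 -4.5288 -2.3723
 -0.9461  0.2638 -1.2584 -0.9849 -0.6475  0.3931 -3.1711]
[ 0.5521 -0.11    0.2647  1.3353  1.3867]
[-2.476   2.5261  0.4715  1.4061 -0.6952  0.1483  0.698  -1.853   0.6214
 -0.4961 -1.4991 -0.2216 -0.0466  1.2427 -0.4204 -1.1319]
TCP in box [-0.0058  0.0035  0.3008]
```

In the tool's units: 0.035 m is 0.7, 0.033 m is 0.66, -0.007 rad is -0.0011.

Call:
hand_motion(moves=[[[0.6, 0.07, 0], -0.0011, 0], [[0.7, 0, 0], 0, 0], [[0.7, 0, 0], 0, 0], [[0, 0, 0.66], 0, 0], [[0, 0, 0.66], 0, 0], [[0, 0, 0.68], 0, 0], [[0, 0, 0], 0, 0]])

```text
t: 2.85
eef_pos: [0.6391, -0.0885, 0.196]
tool_rot: [-0.001, 0.991, 0.132, -0.005]
contact_force: [0.1, 0.5, -0.6]
gripper_width: -0.004
grasp_force: 0.0
```

```bash
python3 - <<'E'
from station import monitor, eyes
from fit import *
p=np.load("p2.npy");R,t=frame(p);o=monitor.get_obs()
print((o["eef_pos"]-t)@R,o["tool_rot"],o["contact_force"])
im=eyes.read_camera("wrist");cv2.imwrite("pics/w2.png",im[60:400])
E
```

```text
[ 0.0896173  -0.00204071  0.19601722] [-6.31972459e-04  9.91254454e-01  1.31869677e-01 -4.95943526e-03] [ 0.0793751   0.5403701  -0.64118532]
```

View pics/w2.png

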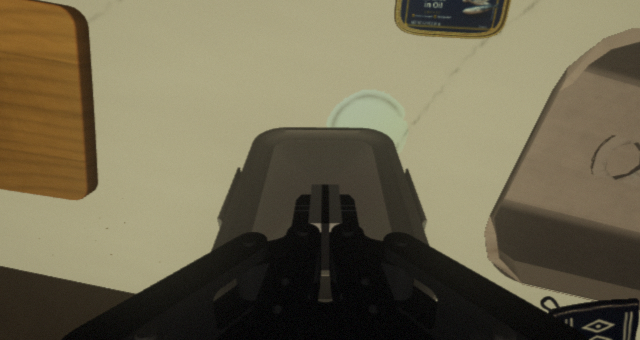

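The fingers stand behind the lid's outer face, centred (lid columns 245–400, tip at about (325,200)), and nothing is touching. Now the arc that pushes the lid down.

In the tool's units: 0.013 m is 0.26, -0.0125 m is -0.25.

Call:
hand_motion(moves=[[[-0.2, 0, 0.02], 0, 0], [[-0.2, 0, 0.02], 0, 0], [[-0.2, 0, 0.02], 0, 0], [[-0.2, 0, 0.02], 0, 0], [[-0.2, 0, 0.02], 0, 0], [[-0.25, 0, 0.14], 0, 0], [[-0.25, 0, 0.14], 0, 0], [[-0.22, 0, 0.19], 0, 0], [[-0.22, 0, 0.19], 0, 0], [[-0.18, 0, 0.23], 0, 0], [[-0.18, 0, 0.23], 0, 0], [[-0.12, 0, 0.26], 0, 0], [[-0.12, 0, 0.26], 0, 0], [[-0.06, 0, 0.21], 0, 0], [[-0.06, 0, 0.21], 0, 0], [[0, 0, 0], 0, 0]])

```text
t: 4.5
eef_pos: [0.5133, -0.1215, 0.0921]
tool_rot: [-0.0, 0.991, 0.131, -0.001]
contact_force: [-0.9, 0.1, 0.2]
gripper_width: -0.003
grasp_force: 0.0
```

```bash
python3 - <<'E'
from station import monitor, eyes
from fit import *
p=np.load("p2.npy");R,t=frame(p);o=monitor.get_obs()
print((o["eef_pos"]-t)@R,o["contact_force"]@R)
a=eyes.read_camera("scene")[175:325,260:410];cv2.imwrite("pics/s3.png",cv2.convertScaleAbs(cv2.resize(a,None,fx=4,fy=4,interpolation=2),alpha=1.4))
E
```

```text
[-0.04051176 -0.00099872  0.09205336] [-0.8624008   0.35948268  0.23793703]
```

View pics/s3.png

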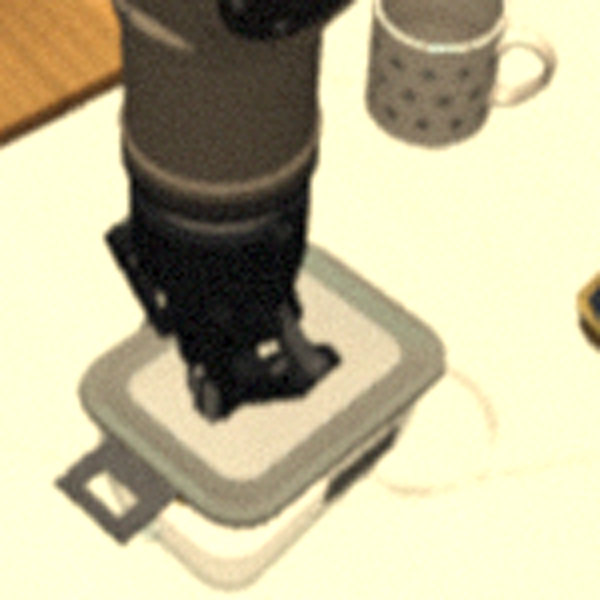

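The lid is almost shut and the clip still sticks out, at about (118,490) in the crop. The box looks unmoved. Next I press the last bit down, gently.

In the tool's units: 0.008 m is 0.16, 0.005 m is 0.1.

Call:
hand_motion(moves=[[[-0.02, 0, 0.16], 0, 0], [[-0.02, 0, 0.16], 0, 0], [[0, 0, 0.1], 0, 0], [[0, 0, 0.08], 0, 0], [[0, 0, 0], 0, 0]])

```text
t: 5.05
eef_pos: [0.5123, -0.1219, 0.0676]
tool_rot: [-0.0, 0.991, 0.132, -0.001]
contact_force: [-1.2, -0.1, -0.7]
gripper_width: -0.0
grasp_force: 0.0
```

Call:
hand_motion(moves=[[[0, 0, 0.06], 0, 0], [[0, 0, 0.04], 0, 0], [[0, 0, 0], 0, 0], [[0, 0, 0], 0, 0]])

```text
t: 5.45
eef_pos: [0.513, -0.122, 0.0656]
tool_rot: [0.0, 0.991, 0.131, 0.0]
contact_force: [-9.0, 0.7, 25.4]
gripper_width: 0.0
grasp_force: 12.4
```

Contact at 25 N with the tip at z 65.6 mm, which is the lid-top height, so the lid is shut. Now up, then forward over the clip.

Call:
hand_motion(moves=[[[0, 0, -0.2], 0, 0], [[0, 0, -0.44], 0, 0], [[0, 0, -0.44], 0, 0], [[-0.6, 0, 0], 0, 0], [[-0.6, 0, 0], 0, 0], [[-0.5, 0, 0], 0, 0], [[0, 0, 0.4], 0, 0], [[0, 0, 0.4], 0, 0], [[0, 0, 0], 0, 0]])

```text
t: 6.35
eef_pos: [0.4291, -0.1439, 0.0759]
tool_rot: [-0.001, 0.991, 0.132, -0.002]
contact_force: [-1.3, -0.6, -0.1]
gripper_width: -0.004
grasp_force: 0.0
```

```bash
python3 - <<'E'
from station import monitor, eyes
from fit import *
p=np.load("p2.npy");R,t=frame(p);o=monitor.get_obs()
print((o["eef_pos"]-t)@R,o["contact_force"]@R)
a=eyes.read_camera("scene")[195:335,265:365];a=cv2.resize(a,None,fx=4,fy=4,interpolation=2)
b=eyes.read_camera("top")[180:280,355:435];b=cv2.resize(b,None,fx=5,fy=5,interpolation=2)
cv2.imwrite("pics/s4.png",cv2.hconcat([cv2.convertScaleAbs(cv2.copyMakeBorder(a,0,20,0,0,0)[:500],alpha=1.3),b[:500-0]]) if 0 else cv2.hconcat([cv2.convertScaleAbs(a[:500],alpha=1.3),b]))
E
```

```text
[-0.127592   -0.00057993  0.07587618] [-1.42475051 -0.22442498 -0.07466191]
```

View pics/s4.png

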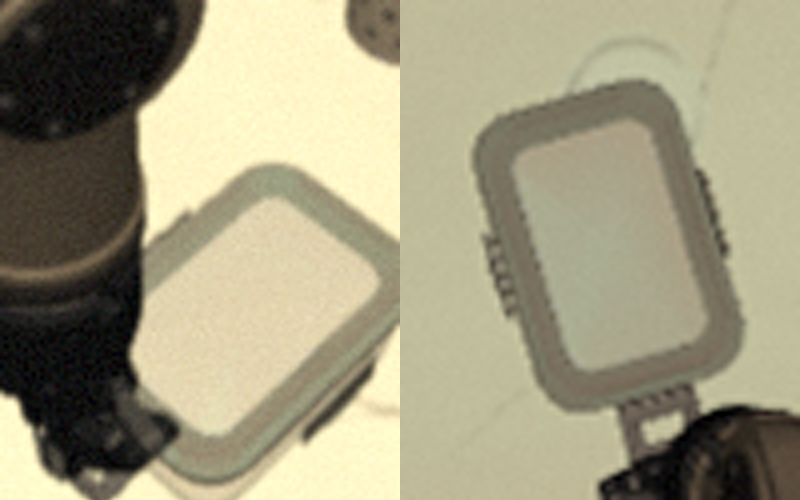

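The lid lies flat (right crop, columns 473–744, rows 78–412) and the clip still sticks out at (655,420) under the fingertip. A quick pose check against those extents.

```bash
python3 - <<'E'
from fit import *
from station import eyes
from scipy.optimize import least_squares
tp=eyes.camera_info("top");p=np.load("p2.npy")
def f(x):
    L=parts([x[0],x[1],x[2],0,1.4])[0];a=(proj(tp,L)-(355,180)+.5)*5
    i=lambda k,g:a[g(a[:,k])]
    return np.r_[a.min(0)-(73,78),a.max(0)-(344,412)]/5
print(f(p));print(p[:3],least_squares(f,p[:3]).x)
E
```

```text
[ 0.40735298 -0.72315374  0.23049124 -0.69037932]
[ 0.5521137  -0.10998519  0.26474298] [ 0.55014657 -0.10899905  0.2687827 ]
```

In the tool's units: 0.008 m is 0.16, 0.005 m is 0.1.

Call:
hand_motion(moves=[[[0, 0, 0.16], 0, 0], [[0, 0, 0.16], 0, 0], [[0.03, 0, 0.1], 0, 0], [[0.03, 0, 0.1], 0, 0], [[0.05, 0, 0.07], 0, 0], [[0.05, 0, 0.07], 0, 0], [[0.06, 0, 0.06], 0, 0], [[0.06, 0, 0.06], 0, 0], [[0, 0, 0], 0, 0]])

```text
t: 7.35
eef_pos: [0.4456, -0.1402, 0.0384]
tool_rot: [0.0, 0.991, 0.132, 0.001]
contact_force: [2.6, 1.0, 3.1]
gripper_width: 0.002
grasp_force: 1.2
```

Call:
hand_motion(moves=[[[0.05, 0, 0.04], 0, 0], [[0.05, 0, 0.04], 0, 0], [[0, 0, 0], 0, 0]])

```text
t: 7.65
eef_pos: [0.4487, -0.1393, 0.0341]
tool_rot: [-0.0, 0.991, 0.132, -0.0]
contact_force: [0.7, -0.1, -0.2]
gripper_width: -0.004
grasp_force: 0.0
```

Call:
hand_motion(moves=[[[0.04, 0, 0], 0, 0], [[0.02, 0, 0], 0, 0], [[0, 0, 0], 0, 0]])

```text
t: 7.95
eef_pos: [0.4497, -0.1389, 0.0339]
tool_rot: [-0.0, 0.991, 0.131, -0.002]
contact_force: [-4.2, -1.7, 3.2]
gripper_width: -0.002
grasp_force: 2.5
```

In the tool's units: 0.001 m is 0.02.

Call:
hand_motion(moves=[[[0.02, 0, 0], 0, 0], [[0.02, 0, 0], 0, 0], [[0, 0, 0], 0, 0]])

```text
t: 8.25
eef_pos: [0.4518, -0.1383, 0.0338]
tool_rot: [-0.0, 0.991, 0.131, -0.002]
contact_force: [-4.1, -0.9, 1.0]
gripper_width: 0.001
grasp_force: 2.3
```

Call:
hand_motion(moves=[[[0.02, 0, 0], 0, 0], [[0, 0, 0], 0, 0], [[0, 0, 0], 0, 0]])

```text
t: 8.55
eef_pos: [0.4544, -0.1376, 0.034]
tool_rot: [-0.0, 0.991, 0.131, -0.0]
contact_force: [-3.4, -1.4, -1.8]
gripper_width: 0.002
grasp_force: 1.4
```

The force has stayed near 4 N for the last few mm. I'll back off, swing clear to the left and look.

In the tool's units: -0.04 m is -0.8, -0.02 m is -0.4.

Call:
hand_motion(moves=[[[-0.4, 0, 0], 0, 0], [[-0.4, 0, 0], 0, 0], [[0, 0, -0.8], 0, 0], [[0, 0, -0.8], 0, 0], [[0, 0, -0.8], 0, 0], [[0, 0, -0.8], 0, 0], [[0, -0.8, 0], 0, 0], [[0, -0.8, 0], 0, 0], [[0, -0.8, 0], 0, 0], [[0, -0.8, 0], 0, 0], [[0, -0.8, 0], 0, 0], [[0, 0, 0], 0, 0]])

```text
t: 9.75
eef_pos: [0.3642, 0.0499, 0.1953]
tool_rot: [-0.001, 0.991, 0.136, 0.002]
contact_force: [-0.0, 0.2, 0.3]
gripper_width: -0.005
grasp_force: 0.0
```

```bash
python3 - <<'E'
from station import monitor, eyes
from fit import *
p=np.load("p2.npy");R,t=frame(p);o=monitor.get_obs()
print((o["eef_pos"]-t)@R,o["contact_force"]@R)
S0=eyes.read_camera("scene");T0=eyes.read_camera("top");cv2.imwrite("pics/sf.png",S0);cv2.imwrite("pics/tf.png",T0)
a=cv2.resize(S0[240:340,275:365],None,fx=5,fy=5,interpolation=2)
b=cv2.resize(T0[185:285,365:435],None,fx=5,fy=5,interpolation=2)
cv2.imwrite("pics/s5.png",cv2.hconcat([cv2.convertScaleAbs(a,alpha=1.2),b]))
E
```

```text
[-0.13952699  0.20346948  0.19525246] [0.03778034 0.18407759 0.31957134]
```

View pics/s5.png

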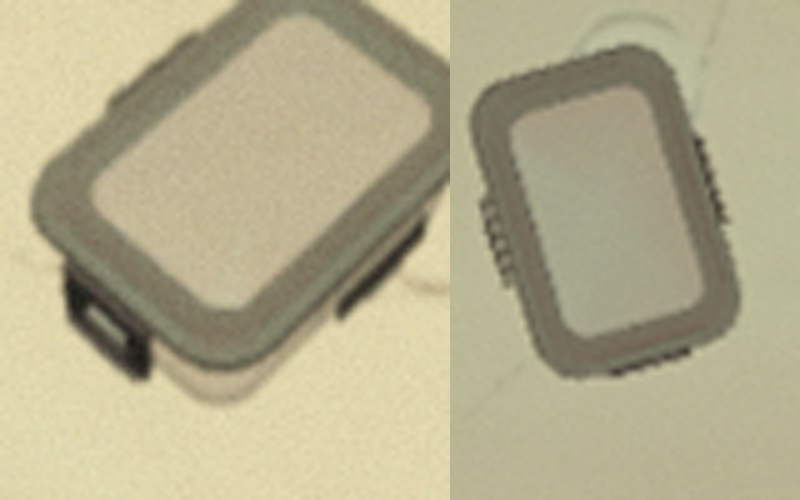

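The clip hangs down in front of the glass: in the left crop its lip corners are near (68,312) and (147,380), with the rib visible in the window at (100,320). Comparing those with the model over clip angle:

```bash
python3 - <<'E'
from fit import *
from station import eyes
from scipy.optimize import least_squares
tp,sc=eyes.camera_info("top"),eyes.camera_info("scene")
p=np.load("p2.npy")
def f(x):
    a=(proj(tp,parts([*x,0,1.4])[0])-(365,185)+.5)*5
    return np.r_[a.min(0)-(18,45),a.max(0)-(292,377)]/5
x=least_squares(f,p[:3]).x;print(x)
for ph in(0,.12,.25,.4,.6):
    q=parts([*x,0,ph]);a=(proj(sc,q[1])-(275,240)+.5)*5;b=(proj(tp,q[1])-(365,185)+.5)*5
    h=cv2.convexHull(a.astype(np.float32))[:,0]
    print(ph,"scene lip L/R outer",a[7].round(),a[5].round(),"min x",a[:,0].min().round(),"max y",a[:,1].max().round(),"top lip max row",b[:,1].max().round(), "lip outer top",b[[5,7]].round().tolist())
a=(proj(sc,parts([*x,0,0])[0])-(275,240)+.5)*5;print("lid scene min x, max y",a[:,0].min(),a[:,1].max(),"(seen 31,370)")
E
```

```text
[ 0.55524598 -0.1071918   0.28263044]
0 scene lip L/R outer [ 68. 315.] [152. 387.] min x 64.0 max y 387.0 top lip max row 380.0 lip outer top [[231.0, 352.0], [156.0, 376.0]]
0.12 scene lip L/R outer [ 61. 321.] [144. 393.] min x 61.0 max y 393.0 top lip max row 383.0 lip outer top [[234.0, 359.0], [159.0, 383.0]]
0.25 scene lip L/R outer [ 52. 327.] [136. 400.] min x 52.0 max y 400.0 top lip max row 391.0 lip outer top [[237.0, 366.0], [162.0, 391.0]]
0.4 scene lip L/R outer [ 43. 333.] [127. 406.] min x 43.0 max y 406.0 top lip max row 399.0 lip outer top [[240.0, 375.0], [165.0, 399.0]]
0.6 scene lip L/R outer [ 32. 338.] [116. 412.] min x 32.0 max y 412.0 top lip max row 410.0 lip outer top [[245.0, 385.0], [170.0, 410.0]]
lid scene min x, max y 35.25545629573173 370.2259929477606 (seen 31,370)
```

The lip matches the fully latched prediction (68,315)/(152,387), and the box has moved only about 4 mm. Handing in.

```bash
python3 -c "
from station import bot
print(bot.hand_in())"
```

```text
the job is handed in; nothing more can be done
None
```

The lid is shut flat on the rim and the clip measures fully latched; the box slid about 4 mm (30 mm allowed), nothing else was touched, and the job was handed in at about 10 s, though the hand-in returned no verdict.

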